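# Clamp the die pallet with its draw latch

## Task

Clamp the die pallet on the marking machine's stage: hook the claw of the draw latch over the keeper bar on the pallet's front edge, draw it back by feel just until it has bitten and the pallet begins to give, then let go of it and swing the lever down over centre until it lies fully home, and leave it so. Be gentle: no more than about 15 N (a light tug) of the held claw against the keeper, and push the lever rather than squeeze it, with no more than about 40 N. Leave the loose dies and the other things standing about where they are.

Things in the scene. Friction and masses are not known exactly. Their poses are not given: they have to be found in the camera images.
- latch: Base plate (75 x 46 mm) of the steel draw latch, bolted on the stage's deck 45 to 49 mm above the table, between robot and pallet; does not move. Origin in the plate, under the lever's hinge. x points level from the hinge to the pallet, y along the hinge axis, z up. The pallet's front face is about 90 mm ahead in x, its top 75 mm above the table.
- hinge (a point): Centre of the lever's hinge axis (latch y), 26 mm above the latch's origin, between two ears (41 mm over both, tops 8 mm higher). The keeper is a level bar along latch y, 8 mm thick, 28 mm clear between two lugs on the pallet's front. Undrawn, its centre is 62 mm ahead (+x) of the hinge, +-4 mm, and 9.5 mm below it, +-2 mm: not exact, find it by feel.
- lever (a joint): Lever angle a, rad: 0 = flat, pointing to -x, home on a rigid stop; grows as its free end rises; 1.9 = open stop. The hinge is stiff (0.045 N m): it stays where left. The claw's pin is on the lever at (-26 cos a, 26 sin a) mm in latch (x, z) from the hinge. Hooked, it needs up to about 15 N near its free end, goes over centre at 0.13 to 0.21 and snaps towards home.
- claw (a joint): Claw angle relative to the lever, rad. Claw pitch (nose up, +) = claw - lever. The pin is stiff (0.024 N m, more than the claw's weight), so an unloaded claw turns with the lever and lifts off the keeper as the lever goes down; once it has bitten (drawn back until the pallet gives by 1 to 1.5 mm) it stays hooked. It starts raised clear of the keeper.
- claw_grip (a point): Centre of the claw's grip: a steel cross pin along latch y, 11 mm thick, 18 mm long; pinch its two ends (it can pivot between the fingers). Claw frame: x from its hinge pin to the nose, z up when level; the grip is at x 60, z 20 mm from the hinge pin. The claw bar is 14 mm wide, 6 mm thick, centred at z 0. Moving the grip moves claw and lever together, as two links.
- claw_nose (a point): Tip of the claw's down-turned nose, at x 86, z -12.5 mm from the hinge pin in the claw's frame. The nose is 5 mm thick, 14 mm wide, undercut, its inner face at x 85. It must go down beyond the keeper (a lever angle of about 1.7 always gives room) until the claw bar lies on the keeper (claw pitch then -0.39 to -0.5), then be drawn back (-x) to bite.
- lever_pad (a point): Where to push the lever: on its pressing face (the top when flat), 58 mm out from the hinge. The lever is 26 mm wide, its end 74 mm out; the face is a plane 7 mm off the hinge axis, 31 to 68 mm out, then a 6 mm thick lip standing about 5 mm proud.
- pallet (a joint): How far the pallet (276 x 184 mm aluminium plate, 12 pockets, two handles) is drawn towards the latch, m; 0 = undrawn. Buffer springs resist with 7 N per mm; the closed latch draws it 3 to 12 mm.
- die_a: Loose steel die, 42 mm across, 40 mm tall, standing on the deck to the latch's left (+y); origin under its centre. Leave alone.
- die_b: Loose steel die like the other, on the deck to the latch's right (-y). Leave alone.
- jar: Amber jar, 60 mm across, 75 mm tall, on the table. Leave alone.
- spacer: Aluminium ring, 64 mm across, 18 mm high, on the table. Leave alone.
- pot: White beaker, 72 mm across, 85 mm tall, on the table. Leave alone.
- gauge: Dark steel block, 60 x 35 x 30 mm, on the table. Leave alone.
- driver: Screwdriver lying on the table. Leave alone.

How it is judged:
On the way:
1. the claw, drawn back by the fingers, has bitten on the keeper and just begun to move the pallet, the lever still raised (value of joint pallet above 0.0004 m and value of joint lever above 0.45 rad and contact force between the fingers and claw above 1 N), for 0.1 s.
At the end, for the whole second after the job is handed in: The lever lies home (within 0.06 rad of flat) and at rest, and the hooked claw holds the pallet drawn in by more than 2 mm (value of joint lever below 0.06 rad and value of joint pallet above 0.002 m and velocity of joint lever between -0.05 and 0.05 rad/s); the robot touches nothing.
It fails at once if the claw, while the fingers are on it, is pressed or dragged against the keeper with over 20 N (contact force between the fingers and claw above 1 N and contact force between claw and pallet above 20 N).
It fails at once if the lever is pushed or squeezed with over 45 N (contact force between the fingers and lever_c0 above 45 N or contact force between the fingers and lever_c1 above 45 N).
It fails at once if a bystander is moved by more than 15 mm (distance of any of die_a, die_b, jar, spacer, pot, gauge, driver from where it was at the start of the episode above 0.015 m).
It also fails if it takes over 72 s, if anything falls off the work surface, if the arm or the gripper's body presses on something with over 40 N, if the wrist force passes 120 N, or if a joint passes its speed limit or range.

## Robot

A 6-joint arm with a two-finger parallel gripper is mounted at the origin on the work surface. World frame = base frame: x ahead of the robot, y to its left, z up, the work surface at z = 0. Lengths are in m, angles in rad, forces in N, time in s.
With the tool pointing down it reaches from about 0.375 to 0.9 m from the base axis. Payload 3.1 kg.
Tool frame: the origin (TCP) lies midway between the tips of the shut fingers; the grasp point (between the pads) lies 19 mm behind it (manip.hold_point_z is the distance from the TCP to the grasp point, in m); x points along the fingers, y is the direction in which the jaws open and shut, and the axes are right-handed (so a half turn about x gives the same grasp; the last joint's range is limited). The gripper opens to 85 mm and grips with 20 to 120 N. Pads are 22 mm wide; open, the fingers measure 114 mm over their backs; the gripper's body (76 mm by 85 mm) begins 54 mm behind the grasp point. The pads swing forward as they close: fully open they stand 13 mm farther back than shut.
Start: joints at [1.024, 0.527, 1.433, -0, 1.181, -0.178], TCP at [0.225, 0.583, 0.207] pointing down, gripper open.
Joint ranges: [-3.08, 3.08], [-0.75, 2.2], [0.22, 2.44], [-1.43, 4.57], [0, 2.65], [-2.85, 2.85]. Speed limits (rad/s): [2.79, 2.79, 3.14, 3.14, 3.14, 3.14].

## Interface

Orientations are given as a unit quaternion [x, y, z, w].
In Python, from station import manip, snapshot gives the robot as it stands.
- The arm moves only by the shell command python3 -m crank 'ROWS' [FORCE]. ROWS is JSON, a list of rows, each a list of 5 numbers: the finger opening in m, from 0 to 0.0854, then the shift along the tool's x, y, z in m, then the turn about the tool's x in rad. In form: [[grip, tx, ty, tz, yaw], ...]. A call has 1 to 5 rows; each row shifts and turns the commanded pose from where the row before left it, along the tool's axes as they then stand; what a row does not reach is not made up. A row lasts 1/10 s, in which the tool goes at most 50 mm and 8.59 degrees, less where a joint would pass 70% of its speed; a pose out of reach is approached as far as the arm can. A call is refused whole if a number of a shift passes 0.05 or a number of a turn 0.15, either way. A call with a gripper value outside its range is refused whole. The fingers move at their own pace and stop on an object; FORCE is the grip in N (left out, the last holds). Time passes only in rows, so rows that do not move let the fingers close. It gives the time, the measured TCP pose, the force and the opening at its end, in the units of the state.
- manip.sense(): the state, without advancing time (a new reading comes with each control period).
- snapshot(name): name is "side" or "top"; returns a dict with "image" (400x640x3 uint8, blue, green, red), "range_z" (400x640 float32, m along the optical axis (not along the pixel's ray), 0 where there is no reading), "vertical_fov" (degrees; the focal length in pixels is half the picture's height over the tangent of half this angle, whatever the lens; pixels are square), "cx", "cy" (the principal point, pixels), "extrinsics" (4x4, takes a point from world to camera coordinates). Camera axes: x right, y up, looking along -z (the intrinsics and any distortion apply to the point x, -y, -z); pixel columns grow to the right and rows downward; lengths in m; the calibration is good to about 2 mm. A picture is of the moment at which its call begins.
- manip.sign_off(): hands the job in, once; it reports no verdict.
The state is a dict: "t": time; "q": joint angles; "qd": joint speeds; "tau": joint torques, N m; "tcp_pos": TCP position; "tool_rot": TCP orientation; "force": force on the tool from outside, world axes, zero at the start; "ft_torque": the same for the moment, N m; "finger_gap": opening from 0.0 (shut) to 1.0 (fully open).
Only numpy, scipy, OpenCV 4.12 (cv2) and the standard library are available. Lean on these libraries where they do the work, as an engineer would, in place of code of your own. Each camera call takes 0.05 s, during which the arm holds its last target.

## Working session

There is one attempt and no reset: what is moved stays moved. The work goes in short steps, Python scripts to look and compute and a shell command to move; the robot and the scene stay as the last step left them, time stands still between calls to the robot, and variables do not carry over. Pictures are saved under pics/ and viewed, and the job is handed in when it is done.

```bash
ls; mkdir -p pics; python3 - <<'E'
from station import manip, snapshot
import cv2, numpy as np
s=manip.sense(); print(s, manip.hold_point_z)
for n in ("side","top"):
    d=snapshot(n); cv2.imwrite(f"pics/{n}0.png",d["image"]); print(n,d["vertical_fov"],d["cx"],d["cy"],d["extrinsics"].tolist() if hasattr(d["extrinsics"],'tolist') else d["extrinsics"],[k for k in d])
    np.savez(f"{n}0.npz",**{k:np.array(v) for k,v in d.items()})
E
```

```text
pics
{'t': 0.0, 'q': array([ 1.02453068e+00,  5.28459725e-01,  1.43387716e+00,  2.81441587e-05,
        1.18136765e+00, -1.78504001e-01]), 'qd': array([ 8.44492355e-04,  1.47957505e-03,  1.30317647e-04,  2.45310093e-04,
        1.72508218e-03, -7.20525481e-05]), 'tau': array([ 4.00416257e-04, -4.42348838e+01, -1.78024238e+01, -2.22877152e-04,
        8.55603372e-03,  1.95815119e-05]), 'tcp_pos': array([0.22428021, 0.58257784, 0.2061456 ]), 'tool_rot': array([ 0.12860063,  0.69545824, -0.12999045,  0.69491164]), 'force': array([-0.62685188,  0.33024626, -0.55460092]), 'ft_torque': array([ 0.00409035, -0.0099964 ,  0.01031877]), 'finger_gap': 0.9984674798810527} 0.0187
side 51.33330344919234 316.3001460129711 199.52267880555223 [[0.9216044821202666, -0.3881303052618654, -0.00021136027593783753, -0.4740988184143558], [0.23045093297419614, 0.5467609082764051, 0.804950232419423, -0.16710533322186094], [-0.3123100158931149, -0.7418944502542743, 0.5933422946788393, -1.0559274795477187], [0.0, 0.0, 0.0, 1.0]] ['image', 'range_z', 'vertical_fov', 'cx', 'cy', 'extrinsics']
top 42.59991044997614 317.4334754565005 196.82821202899729 [[0.05871251888917762, -0.9982701310827174, 0.003096048090970343, -0.03163075041667042], [0.9706541591539597, 0.05781226004459949, 0.23342717473690863, -0.5401520064090389], [-0.233202365860228, -0.010699905449547062, 0.9723693581045031, -1.3832339093678603], [0.0, 0.0, 0.0, 1.0]] ['image', 'range_z', 'vertical_fov', 'cx', 'cy', 'extrinsics']
```

View pics/side0.png

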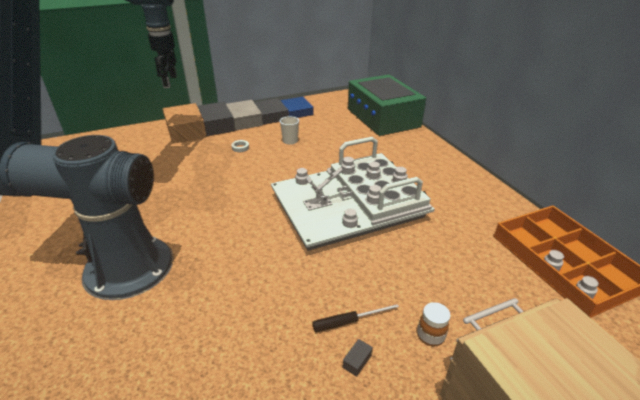

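View pics/top0.png

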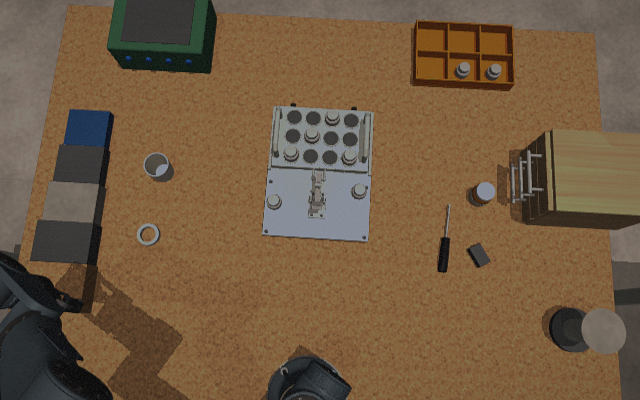

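```bash
cat > h.py <<'E'
import numpy as np, cv2
def load(n):
    d=np.load(n+".npz"); return {k:d[k] for k in d}
def cam(d):
    f=200/np.tan(np.radians(float(d["vertical_fov"]))/2)
    return f,float(d["cx"]),float(d["cy"]),d["extrinsics"]
def px(d,P):
    f,cx,cy,E=cam(d); P=np.atleast_2d(P); c=P@E[:3,:3].T+E[:3,3]
    return np.c_[cx+f*c[:,0]/-c[:,2], cy-f*c[:,1]/-c[:,2]]
def ray(d,u,v):
    f,cx,cy,E=cam(d); r=np.array([(u-cx)/f,-(v-cy)/f,-1.]); R=E[:3,:3]
    return -R.T@E[:3,3], R.T@r
def onz(d,u,v,z):
    o,r=ray(d,u,v); return o+r*(z-o[2])/r[2]
def depth(d,u,v):
    o,r=ray(d,u,v); return o+r*float(d["range_z"][int(v),int(u)])
def cloud(d):
    f,cx,cy,E=cam(d); v,u=np.mgrid[0:400,0:640]; z=d["range_z"]
    c=np.stack([(u-cx)/f*z,-(v-cy)/f*z,-z],-1)
    P=(c-E[:3,3])@E[:3,:3]; P[z==0]=np.nan; return P
def tri(a,pa,b,pb):
    o1,r1=ray(a,*pa);o2,r2=ray(b,*pb)
    A=np.c_[r1,-r2]; s=np.linalg.lstsq(A,o2-o1,rcond=None)[0]
    p,q=o1+r1*s[0],o2+r2*s[1]; return (p+q)/2,np.linalg.norm(p-q)
E
python3 - <<'E'
from h import *
s,t=load("side0"),load("top0")
cv2.imwrite("pics/sc0.png",cv2.resize(s["image"][125:250,255:445],None,fx=4,fy=4,interpolation=cv2.INTER_CUBIC))
cv2.imwrite("pics/tc0.png",cv2.resize(t["image"][100:245,255:385],None,fx=4,fy=4,interpolation=cv2.INTER_CUBIC))
for n,d in(("s",s),("t",t)):
    P=cloud(d); 
    for (u,v) in ([(300,250),(345,235),(320,280)] if n=="s" else [(320,300),(290,225),(350,230),(322,151)]): print(n,u,v,P[v,u])
E
```

```text
s 300 250 [ 0.41938323 -0.11442663 -0.00086642]
s 345 235 [ 0.53378669 -0.14763557  0.0396759 ]
s 320 280 [ 0.4265775  -0.23191378 -0.00155251]
t 320 300 [ 0.2588668  -0.02370296 -0.00107322]
t 290 225 [0.45920383 0.07293971 0.04620465]
t 350 230 [ 0.45522631 -0.09666071  0.04472211]
t 322 151 [ 0.67310252 -0.00492463  0.07705709]
```

View pics/sc0.png

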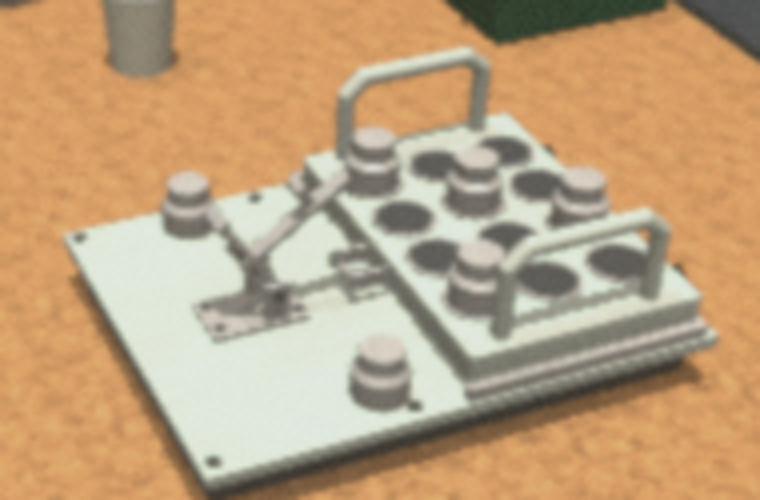

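View pics/tc0.png

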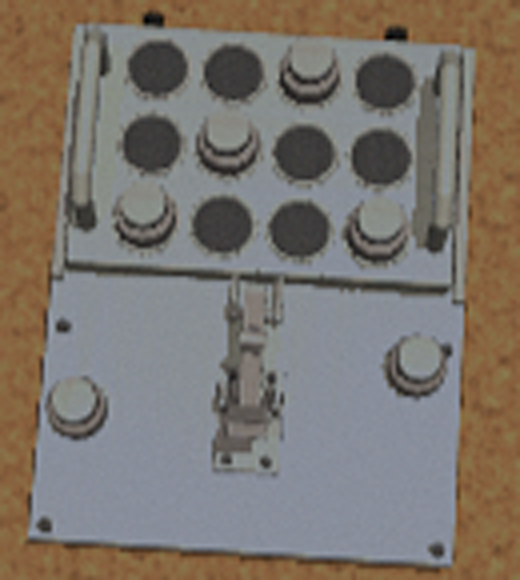

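```bash
python3 - <<'E'
from h import *
s,t=load("side0"),load("top0")
T=lambda u,v:(255+(u+.5)/4-.5,100+(v+.5)/4-.5); S=lambda u,v:(255+(u+.5)/4-.5,125+(v+.5)/4-.5)
def ang(d,a,b,z):
    p,q=onz(d,*a,z),onz(d,*b,z); e=q-p; return p.round(4),q.round(4),np.degrees(np.arctan2(e[1],e[0])).round(2)
print("pallet front top",ang(t,T(65,265),T(450,285),.075))
print("plate rear top",ang(t,T(212,470),T(276,474),.049))
print("plate holes",ang(t,T(226,459),T(266,462),.049))
print("deck holes rear",ang(t,T(44,524),T(436,549),.045))
print("deck L holes",ang(t,T(44,524),T(63,326),.045))
print("handles L", ang(t,T(84,215),T(93,35),.075))
print("plate side: rear L corner",onz(s,*S(195,308),.049),"rear R",onz(s,*S(217,340),.049),'frontR',onz(s,*S(312,319),.049))
for n,d in(("s",s),("t",t)):
    P=cloud(d)
    m=(abs(P[...,1])<.06)&(P[...,2]>.065)&(P[...,0]>.4)&(P[...,0]<.62)
    v,u=np.nonzero(m); print(n,len(u))
    for a,b in zip(u,v): print(a,b,(P[b,a]*1000).round(0).astype(int),end=';')
    print()
E
```

```text
pallet front top (array([0.6208, 0.1375, 0.075 ]), array([ 0.6223, -0.1359,  0.075 ]), np.float64(-89.68))
plate rear top (array([0.4842, 0.0247, 0.049 ]), array([ 0.484 , -0.0206,  0.049 ]), np.float64(-90.24))
plate holes (array([0.4927, 0.0153, 0.049 ]), array([ 0.4922, -0.013 ,  0.049 ]), np.float64(-90.97))
deck holes rear (array([0.4393, 0.1403, 0.045 ]), array([ 0.4379, -0.1357,  0.045 ]), np.float64(-90.29))
deck L holes (array([0.4393, 0.1403, 0.045 ]), array([0.584 , 0.1385, 0.045 ]), np.float64(-0.71))
handles L (array([0.6588, 0.1269, 0.075 ]), array([0.7967, 0.1311, 0.075 ]), np.float64(1.73))
plate side: rear L corner [0.48235564 0.01917408 0.049     ] rear R [ 0.48285591 -0.02159731  0.049     ] frontR [ 0.55408357 -0.02523512  0.049     ]
s 378
340 167 [590   9 146];339 168 [585   6 145];340 168 [589   6 144];341 168 [591   4 145];327 169 [552  13 145];328 169 [554  10 147];329 169 [556   8 148];338 169 [585  10 139];339 169 [586   7 141];340 169 [587   2 144];341 169 [588  -1 145];342 169 [591  -3 145];327 170 [550   8 146];328 170 [552   6 146];329 170 [554   4 147]
[... 14532 characters left out ...]
205 [501  -9 139];321 205 [502 -11 137];312 206 [497  12 139];313 206 [498  10 134];314 206 [499   7 133];315 206 [498   5 136];316 206 [499   2 135];317 206 [498  -1 138];318 206 [499  -3 136];319 206 [498  -6 142];320 206 [499  -9 135];321 206 [499 -11 137];312 207 [495  12 135];313 207 [497  10 130];314 207 [495   7 136];315 207 [496   4 135];316 207 [496   2 134];317 207 [496  -1 136];318 207 [496  -4 137];319 207 [497  -6 133];320 207 [498  -9 131];321 207 [496 -12 140];312 208 [494  12 127];313 208 [492  10 138];314 208 [493   7 135];315 208 [493   4 135];316 208 [493   2 135];317 208 [493  -1 137];318 208 [493  -4 136];319 208 [494  -6 135];320 208 [494  -9 136];321 208 [493 -12 138];
```

```bash
cat >> h.py <<'E'
from scipy.spatial.transform import Rotation as Ro
def plan(target=None):
    from station import manip
    s=manip.sense(); R=Ro.from_quat(s["tool_rot"]).as_matrix()
    print("t",round(s["t"],2),"tcp",s["tcp_pos"].round(4),"F",s["force"].round(2),"gap",round(s["finger_gap"]*85.4,1),"mm")
    ja=R[:,1]; print("x",R[:,0].round(4),"jaw",ja.round(4),"z",R[:,2].round(4),"jaw angle",np.arctan2(ja[1],ja[0]).round(4))
    if target is not None: print("shift tool",(R.T@(np.array(target)-s["tcp_pos"])).round(4))
E
python3 -c "
from h import *;plan([.557,.0006,.20])"
```

```text
t 0.1 tcp [0.2244 0.5826 0.2062] F [ 0.24  0.13 -0.58] gap 85.3 mm
x [-0.001  -0.0017 -1.    ] jaw [ 0.3596  0.9331 -0.0019] z [ 9.331e-01 -3.596e-01 -4.000e-04] jaw angle 1.203
shift tool [ 0.0068 -0.4235  0.5197]
```

```bash
python3 -m crank '[[0.045,0,0,0,-0.123],[0.045,0,0,0,-0.123],[0.045,0,0,0,-0.122]]' 40; python3 -m crank '[[0.045,0,-0.039,0.022,0],[0.045,0,-0.039,0.022,0],[0.045,0,-0.039,0.022,0],[0.045,0,-0.039,0.022,0],[0.045,0,-0.039,0.022,0]]'; python3 -m crank '[[0.045,0,-0.039,0.022,0],[0.045,0,-0.039,0.022,0],[0.045,0,-0.039,0.022,0],[0.045,0,-0.039,0.022,0],[0.045,0,-0.039,0.022,0]]';python3 -m crank '[[0.045,0,-0.039,0.022,0],[0.045,0,-0.039,0.022,0],[0.045,0,-0.039,0.022,0],[0.045,0,-0.039,0.022,0],[0.045,0,0,0,0]]'; python3 -c "
from h import *;plan([.557,.0006,.20])"
```

```text
t: 0.4
tcp_pos: [0.2244, 0.5828, 0.2065]
tool_rot: [-0.002, 0.707, 0.001, 0.707]
force: [-0.4, 0.4, 0.6]
finger_gap: 0.531
t: 0.9
tcp_pos: [0.335, 0.3865, 0.2068]
tool_rot: [-0.0, 0.707, 0.0, 0.707]
force: [0.3, 0.4, 0.3]
finger_gap: 0.527
t: 1.4
tcp_pos: [0.4452, 0.1915, 0.2069]
tool_rot: [-0.0, 0.707, 0.0, 0.707]
force: [0.0, -0.3, -0.2]
finger_gap: 0.525
t: 1.9
tcp_pos: [0.5364, 0.0322, 0.207]
tool_rot: [0.001, 0.706, -0.003, 0.708]
force: [-0.1, 0.2, -1.5]
finger_gap: 0.524
t 1.9 tcp [0.5364 0.0322 0.207 ] F [-0.1   0.21 -1.46] gap 44.8 mm
x [ 0.0035 -0.0021 -1.    ] jaw [ 0.0056  1.     -0.0021] z [ 1.     -0.0056  0.0036] jaw angle 1.5652
shift tool [ 0.0072 -0.0315  0.0207]
```

```bash
python3 -m crank '[[0.04,0,-0.03,0.02,0],[0.04,0.03,0,0,0],[0.04,0,0,0,0]]';  python3 - <<'E'
from h import *
from station import snapshot
plan([.556,.0006,.1365])
for n,(r0,r1,c0,c1) in (("side",(125,250,255,445)),("top",(130,220,265,375))):
    d=snapshot(n); np.savez(n+"1.npz",**{k:np.array(v) for k,v in d.items()})
    cv2.imwrite(f"pics/{n}1.png",cv2.resize(d["image"][r0:r1,c0:c1],None,fx=4,fy=4,interpolation=cv2.INTER_CUBIC))
E
```

```text
t: 2.2
tcp_pos: [0.5497, 0.0076, 0.1739]
tool_rot: [0.001, 0.71, 0.0, 0.704]
force: [-0.9, 0.6, -0.3]
finger_gap: 0.468
t 2.2 tcp [0.5497 0.0076 0.1739] F [-0.92  0.63 -0.28] gap 39.9 mm
x [-0.0085  0.0019 -1.    ] jaw [0.001  1.     0.0019] z [ 1.     -0.001  -0.0085] jaw angle 1.5698
shift tool [ 0.0374 -0.0071  0.0067]
```

View pics/side1.png

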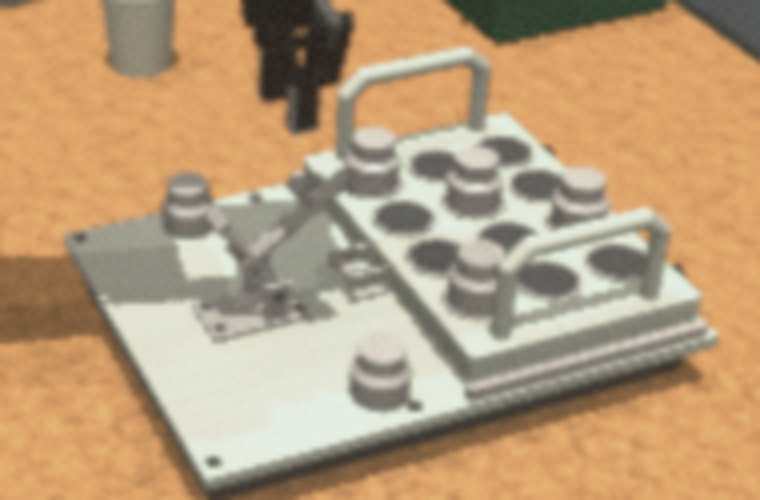

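View pics/top1.png

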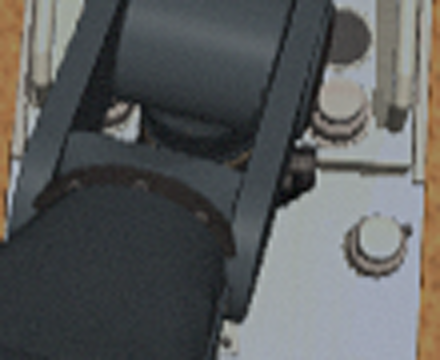

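```bash
python3 -m crank '[[0.04,0,0,0,0],[0.04,0,0,0,0]]';  python3 - <<'E'
from h import *
plan([.5565,.0006,.1355])
E
```

```text
t: 2.5
tcp_pos: [0.5531, 0.008, 0.1782]
tool_rot: [-0.001, 0.707, 0.0, 0.708]
force: [0.8, 0.7, 1.0]
finger_gap: 0.468
t 2.5 tcp [0.5531 0.008  0.1782] F [0.78 0.71 0.99] gap 40.0 mm
x [ 1.6e-03 -2.0e-04 -1.0e+00] jaw [-1.4e-03  1.0e+00 -2.0e-04] z [1.     0.0014 0.0016] jaw angle 1.5722
shift tool [ 0.0427 -0.0074  0.0033]
```

```bash
python3 -m crank '[[0.04,0.015,-0.0074,0.0033,0],[0.04,0.02,0,0,0],[0.04,0.0077,0,0,0],[0.04,0,0,0,0]]';  python3 - <<'E'
from h import *
plan([.5565,.0006,.1355])
from station import snapshot
for n,(r0,r1,c0,c1) in (("side",(140,220,280,380)),):
    d=snapshot(n); np.savez(n+"2.npz",**{k:np.array(v) for k,v in d.items()})
    cv2.imwrite(f"pics/{n}2.png",cv2.resize(d["image"][r0:r1,c0:c1],None,fx=6,fy=6,interpolation=cv2.INTER_CUBIC))
    print(px(d,[[.557,.0006,.1465],[.557,-.02,.1355]]))
E
```

```text
t: 2.9
tcp_pos: [0.5553, 0.0003, 0.1339]
tool_rot: [-0.0, 0.708, 0.0, 0.706]
force: [-0.1, 0.5, -0.1]
finger_gap: 0.471
t 2.9 tcp [5.553e-01 3.000e-04 1.339e-01] F [-0.1   0.53 -0.05] gap 40.2 mm
x [-2.e-03  4.e-04 -1.e+00] jaw [-6.e-04  1.e+00  4.e-04] z [ 1.e+00  6.e-04 -2.e-03] jaw angle 1.5714
shift tool [-0.0016  0.0003  0.0012]
[[330.48525372 170.58207825]
 [333.52831898 177.73792172]]
```

View pics/side2.png

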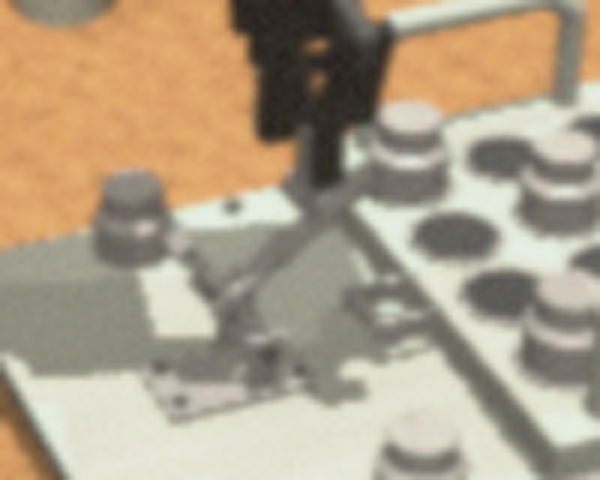

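```bash
python3 -m crank '[[0.01,0,0,0.001,0],[0.01,0,0,0,0],[0.01,0,0,0,0],[0.01,0,0,0,0],[0.01,0,0,0,0]]' 40;  python3 - <<'E'
from h import *
plan([.5565,.0006,.1355])
from station import snapshot
for n,(r0,r1,c0,c1) in (("side",(140,220,280,380)),):
    d=snapshot(n); np.savez(n+"3.npz",**{k:np.array(v) for k,v in d.items()})
    cv2.imwrite(f"pics/{n}3.png",cv2.resize(d["image"][r0:r1,c0:c1],None,fx=6,fy=6,interpolation=cv2.INTER_CUBIC))
E
```

```text
t: 3.45
tcp_pos: [0.5572, -0.0002, 0.1346]
tool_rot: [-0.0, 0.707, 0.0, 0.707]
force: [0.7, 0.4, 0.5]
finger_gap: 0.117
t 3.45 tcp [ 5.572e-01 -2.000e-04  1.346e-01] F [0.72 0.43 0.46] gap 10.0 mm
x [ 3.e-04 -1.e-04 -1.e+00] jaw [-2.e-04  1.e+00 -1.e-04] z [1.e+00 2.e-04 3.e-04] jaw angle 1.571
shift tool [-0.0009  0.0008 -0.0007]
```

View pics/side3.png

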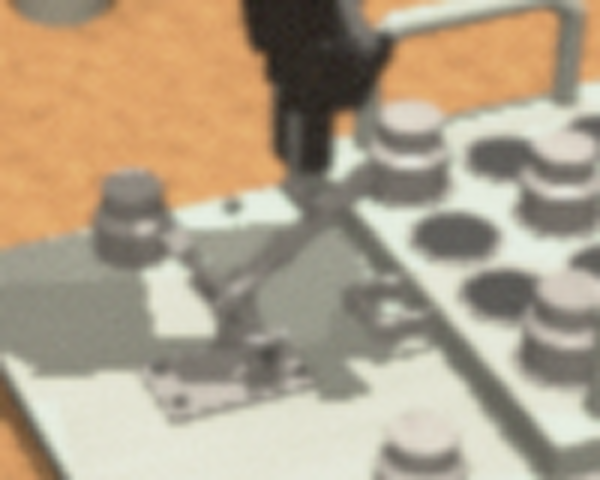

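```bash
python3 - <<'E'
from h import *
d=load("side3")
print(px(d,[[.557,0,.1346],[.557,-.014,.1346],[.557,-.014,.1465],[.557,-.014,.17]]).round(1))
d0=load("side0")
P=cloud(d)
for v in range(156,180,1):
    print(v,[tuple((P[v,u]*1000).round(0).astype(int)) for u in (328,330,332,334)], [tuple(int(x) for x in d["image"][v,u]) for u in (328,332)])
E
```

```text
[[330.5 174.3]
 [332.6 176.9]
 [332.7 173.2]
 [332.9 165.9]]
156 [(np.int64(543), np.int64(-12), np.int64(203)), (np.int64(546), np.int64(-17), np.int64(205)), (np.int64(543), np.int64(-36), np.int64(216)), (np.int64(544), np.int64(-47), np.int64(221))] [(31, 38, 47), (37, 42, 46)]
157 [(np.int64(541), np.int64(-15), np.int64(202)), (np.int64(546), np.int64(-19), np.int64(203)), (np.int64(543), np.int64(-36), np.int64(213)), (np.int64(547), np.int64(-40), np.int64(214))] [(38, 45, 50), (38, 42, 48)]
158 [(np.int64(545), np.int64(-8), np.int64(194)), (np.int64(548), np.int64(-14), np.int64(196)), (np.int64(544), np.int64(-35), np.int64(209)), (np.int64(547), np.int64(-41), np.int64(212))] [(51, 57, 61), (35, 41, 47)]
159 [(np.int64(544), np.int64(-10), np.int64(192)), (np.int64(549), np.int64(-11), np.int64(191)), (np.int64(542), np.int64(-39), np.int64(208)), (np.int64(557), np.int64(-19), np.int64(194))] [(69, 76, 78), (36, 43, 47)]
160 [(np.int64(544), np.int64(-9), np.int64(189)), (np.int64(547), np.int64(-15), np.int64(191)), (np.int64(552), np.int64(-18), np.int64(191)), (np.int
[... 3699 characters left out ...]
t64(10), np.int64(120)), (np.int64(557), np.int64(2), np.int64(125)), (np.int64(559), np.int64(-5), np.int64(128)), (np.int64(567), np.int64(-2), np.int64(125))] [(148, 163, 160), (104, 111, 118)]
178 [(np.int64(552), np.int64(4), np.int64(121)), (np.int64(557), np.int64(2), np.int64(121)), (np.int64(560), np.int64(-4), np.int64(124)), (np.int64(617), np.int64(102), np.int64(45))] [(117, 127, 131), (107, 116, 120)]
179 [(np.int64(551), np.int64(2), np.int64(120)), (np.int64(554), np.int64(-5), np.int64(123)), (np.int64(559), np.int64(-7), np.int64(123)), (np.int64(616), np.int64(99), np.int64(43))] [(113, 121, 125), (121, 132, 133)]<stdin>:7: RuntimeWarning: invalid value encountered in cast
```

```bash
python3 - <<'E' 2>/dev/null
from h import *
for n,y0 in (("side1",.174),("side2",.134),("side3",.1346)):
    d=load(n); P=cloud(d)
    im=d["image"].max(-1)
    m=(P[...,2]>.1)&(P[...,2]<.25)&(abs(P[...,1])<.07)&(P[...,0]>.5)&(P[...,0]<.63)&(im<75)
    Q=P[m]; 
    print(n,y0)
    for lo in np.arange(-.06,.06,.01):
        q=Q[(Q[:,1]>lo)&(Q[:,1]<=lo+.01)]
        if len(q): print("  y",round(lo*1000),len(q),"zmin5",(np.sort(q[:,2])[:4]*1000).round(0),"x",(q[:,0].min()*1000).round(),(q[:,0].max()*1000).round())
d=load("side3"); cv2.imwrite("pics/s3b.png",cv2.resize(d["image"][20:200,230:400],None,fx=3.3,fy=3.3,interpolation=cv2.INTER_CUBIC))
E
```

```text
side1 0.174
  y -50 6 zmin5 [247. 248. 248. 249.] x 534.0 552.0
  y -30 51 zmin5 [207. 207. 210. 211.] x 535.0 552.0
  y -20 9 zmin5 [207. 222. 226. 231.] x 536.0 551.0
  y 20 73 zmin5 [203. 204. 204. 206.] x 537.0 555.0
  y 30 13 zmin5 [204. 212. 227. 233.] x 537.0 555.0
  y 40 1 zmin5 [250.] x 548.0 548.0
side2 0.134
  y -60 51 zmin5 [209. 209. 209. 210.] x 540.0 562.0
  y -50 33 zmin5 [204. 207. 207. 209.] x 541.0 563.0
  y -40 39 zmin5 [170. 171. 173. 173.] x 541.0 558.0
  y -30 75 zmin5 [166. 167. 169. 169.] x 535.0 556.0
  y -20 19 zmin5 [207. 213. 222. 225.] x 536.0 557.0
  y 0 3 zmin5 [238. 241. 250.] x 538.0 542.0
  y 10 55 zmin5 [170. 172. 172. 173.] x 535.0 561.0
  y 20 72 zmin5 [160. 162. 163. 164.] x 537.0 562.0
  y 30 3 zmin5 [211. 215. 230.] x 538.0 556.0
  y 40 21 zmin5 [211. 212. 212. 215.] x 541.0 548.0
  y 50 15 zmin5 [231. 231. 236. 238.] x 541.0 550.0
side3 0.1346
  y -60 29 zmin5 [226. 226. 227. 228.] x 542.0 562.0
  y -50 31 zmin5 [212. 213. 214. 216.] x 542.0 564.0
  y -40 25 zmin5 [206. 208. 208. 208.] x 542.0 562.0
  y -30 33 zmin5 [203. 209. 211. 214.] x 538.0 558.0
  y -20 100 zmin5 [164. 166. 167. 169.] x 537.0 559.0
  y -10 12 zmin5 [194. 204. 207. 210.] x 538.0 545.0
  y 0 58 zmin5 [162. 166. 167. 170.] x 538.0 563.0
  y 10 19 zmin5 [194. 213. 215. 224.] x 537.0 548.0
  y 20 4 zmin5 [209. 212. 214. 243.] x 540.0 546.0
  y 30 7 zmin5 [209. 218. 220. 224.] x 541.0 545.0
  y 40 12 zmin5 [229. 229. 231. 235.] x 542.0 547.0
  y 50 7 zmin5 [242. 245. 246. 248.] x 544.0 551.0
```

View pics/s3b.png

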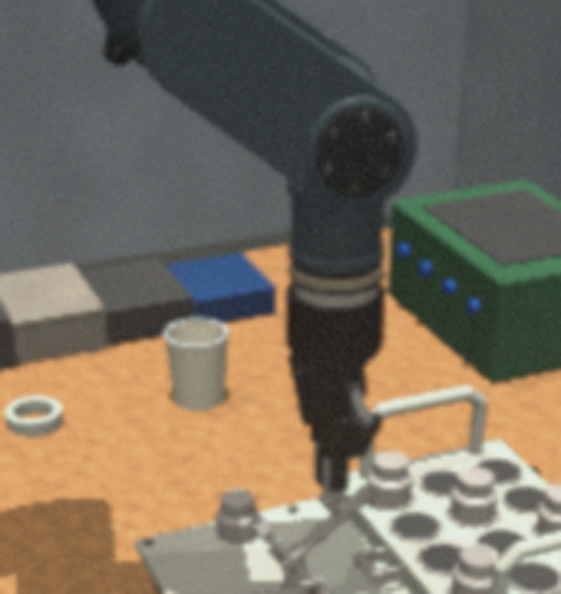

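```bash
python3 - <<'E' 2>/dev/null
from h import *
d=load("side0"); 
for z in (.2062,.2192,.23): print(px(d,[[.2244,.5826,z],[.2244-.015,.5826-.040,z],[.2244+.015,.5826+.04,z]]).round(1).tolist())
cv2.imwrite("pics/s0b.png",cv2.resize(d["image"][0:120,100:240],None,fx=5,fy=5,interpolation=cv2.INTER_CUBIC))
E
```

```text
[[173.3, 92.5], [170.3, 97.4], [176.1, 87.9]]
[[172.5, 88.9], [169.5, 93.7], [175.4, 84.3]]
[[171.9, 85.9], [168.8, 90.6], [174.8, 81.3]]
```

View pics/s0b.png

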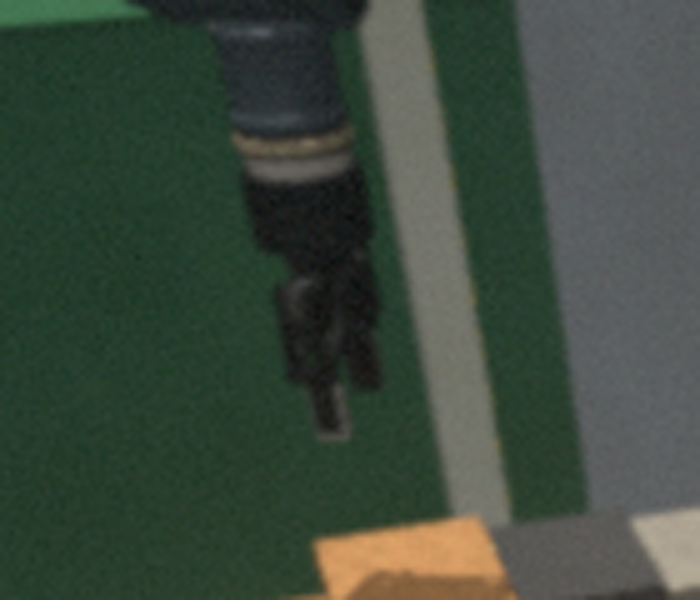

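```bash
python3 -m crank '[[0.045,0,0,0.004,0],[0.045,0,0,0,0],[0.045,0,0,0,0],[0.045,0.01,0,0,0],[0.045,0.01,0,0,0]]';python3 -m crank '[[0.045,0,0,0,0]]';  python3 - <<'E' 2>/dev/null
from h import *
plan()
from station import snapshot
for n,(r0,r1,c0,c1) in (("side",(140,220,280,380)),):
    d=snapshot(n); np.savez(n+"4.npz",**{k:np.array(v) for k,v in d.items()})
    cv2.imwrite(f"pics/{n}4.png",cv2.resize(d["image"][r0:r1,c0:c1],None,fx=6,fy=6,interpolation=cv2.INTER_CUBIC))
E
```

```text
t: 4.0
tcp_pos: [0.5611, -0.0001, 0.1138]
tool_rot: [-0.0, 0.707, 0.0, 0.707]
force: [-0.1, 1.2, -0.2]
finger_gap: 0.522
t: 4.1
tcp_pos: [0.5594, 0.0001, 0.1124]
tool_rot: [0.0, 0.709, 0.0, 0.706]
force: [-1.1, 0.4, 0.3]
finger_gap: 0.523
t 4.1 tcp [5.594e-01 1.000e-04 1.124e-01] F [-1.07  0.39  0.34] gap 44.7 mm
x [-4.4e-03  9.0e-04 -1.0e+00] jaw [-1.e-04  1.e+00  9.e-04] z [ 1.0e+00  1.0e-04 -4.4e-03] jaw angle 1.5709
```

View pics/side4.png

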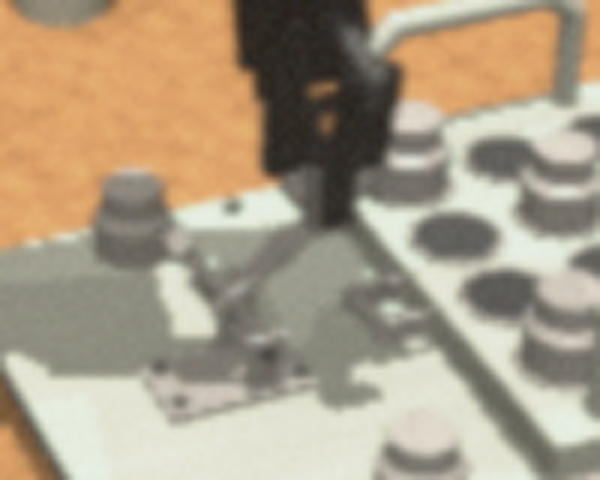

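```bash
python3 -m crank '[[0.01,0,0,0,0],[0.01,0,0,0,0],[0.01,0,0,0,0],[0.01,0,0,0,0],[0.01,0,0,0,0]]' 40;  python3 - <<'E' 2>/dev/null
from h import *
plan()
from station import snapshot
for n,(r0,r1,c0,c1) in (("side",(140,220,280,380)),):
    d=snapshot(n); np.savez(n+"5.npz",**{k:np.array(v) for k,v in d.items()})
    cv2.imwrite(f"pics/{n}5.png",cv2.resize(d["image"][r0:r1,c0:c1],None,fx=6,fy=6,interpolation=cv2.INTER_CUBIC))
E
```

```text
t: 4.65
tcp_pos: [0.5611, 0.0023, 0.1147]
tool_rot: [0.002, 0.707, 0.001, 0.707]
force: [0.1, 6.8, -0.2]
finger_gap: 0.19
t 4.65 tcp [0.5611 0.0023 0.1147] F [ 0.05  6.81 -0.24] gap 16.2 mm
x [ 5.0e-04  3.9e-03 -1.0e+00] jaw [0.001  1.     0.0039] z [ 1.e+00 -1.e-03  5.e-04] jaw angle 1.5698
```

View pics/side5.png

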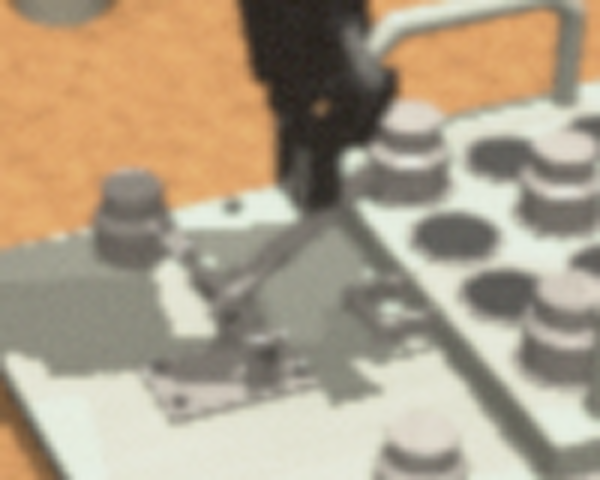

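```bash
cat >> h.py <<'E'
def grip(a,f,p=(60,20)):
    return np.array([-26*np.cos(a)+p[0]*np.cos(f)-p[1]*np.sin(f), 26*np.sin(a)+p[0]*np.sin(f)+p[1]*np.cos(f)])
def inv(g,a0,f0):
    from scipy.optimize import fsolve
    return fsolve(lambda v:grip(*v)-g,(a0,f0))
E
python3 - <<'E'
from h import *
w=[(1.05,.57),(1.2,.4),(1.35,.2),(1.47,.05),(1.56,-.1),(1.63,-.25),(1.67,-.33),(1.7,-.38),(1.7,-.44)]
p=None
for x in w:
    g=grip(*x); print(x,g.round(1),"nose",grip(*x,(86,-12.5)).round(1),grip(*x,(90,-12.5)).round(1),"d",None if p is None else (g-p).round(1)); p=g
E
```

```text
(1.05, 0.57) [26.8 71.8] nose [66.2 58.4] [69.6 60.6] d None
(1.2, 0.4) [38.1 66. ] nose [74.7 46.2] [78.3 47.8] d [11.3 -5.7]
(1.35, 0.2) [49.1 56.9] nose [81.1 30.2] [85. 31.] d [11.1 -9.1]
(1.47, 0.05) [56.3 48.8] nose [83.9 17.7] [87.9 17.9] d [ 7.2 -8. ]
(1.56, -0.1) [61.4 39.9] nose [84.  5.] [88.   4.6] d [ 5.1 -8.9]
(1.63, -0.25) [64.6 30.5] nose [81.8 -7.4] [85.6 -8.4] d [ 3.2 -9.4]
(1.67, -0.33) [65.8 25.4] nose [ 79.9 -13.8] [ 83.7 -15.1] d [ 1.2 -5.1]
(1.7, -0.38) [66.5 22.1] nose [ 78.6 -17.7] [ 82.3 -19.2] d [ 0.7 -3.2]
(1.7, -0.44) [66.2 18.3] nose [ 75.8 -22.2] [ 79.5 -23.9] d [-0.3 -3.8]
```

```bash
python3 -m crank '[[0.01,0,0.0025,0,0],[0.01,0.003,0,0.0057,0],[0.01,0.003,0,0.0057,0],[0.01,0.0045,0,0.0055,0],[0.01,0.0045,0,0.0055,0]]'; python3 -m crank '[[0.01,0.004,0,0.0036,0],[0.01,0.004,0,0.0036,0],[0.01,0,0,0,0],[0.01,0,0,0,0]]'; python3 - <<'E' 2>/dev/null
from h import *
plan()
from station import snapshot
for n,(r0,r1,c0,c1) in (("side",(140,220,280,380)),):
    d=snapshot(n); np.savez(n+"6.npz",**{k:np.array(v) for k,v in d.items()})
    cv2.imwrite(f"pics/{n}6.png",cv2.resize(d["image"][r0:r1,c0:c1],None,fx=6,fy=6,interpolation=cv2.INTER_CUBIC))
E
```

```text
t: 5.2
tcp_pos: [0.5833, 0.0027, 0.0988]
tool_rot: [0.0, 0.708, 0.0, 0.707]
force: [-2.6, 3.2, 3.1]
finger_gap: 0.188
t: 5.6
tcp_pos: [0.5912, 0.0025, 0.0913]
tool_rot: [-0.0, 0.707, 0.0, 0.707]
force: [-1.1, 2.5, 0.4]
finger_gap: 0.188
t 5.6 tcp [0.5912 0.0025 0.0913] F [-1.08  2.5   0.43] gap 16.1 mm
x [ 8.e-04  2.e-04 -1.e+00] jaw [-2.e-04  1.e+00  2.e-04] z [1.e+00 2.e-04 8.e-04] jaw angle 1.571
```

View pics/side6.png

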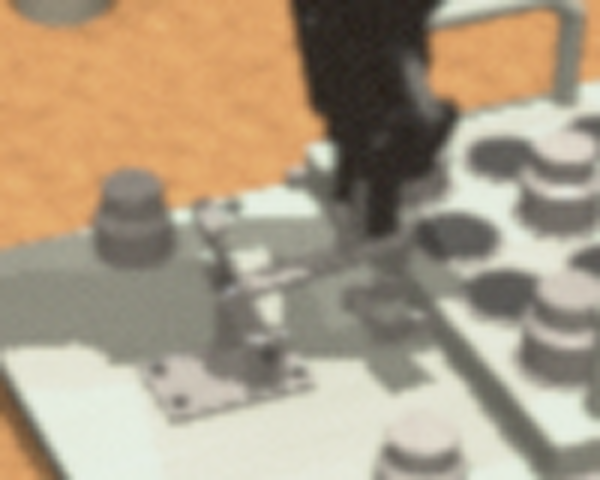

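```bash
python3 - <<'E' 2>/dev/null
from h import *
d=load("side6"); a,f=1.47,.05
H=np.array([.531,.0006,.073])
def W(g,y=0): return H+np.array([g[0]/1000,y,g[1]/1000])
c=lambda p:((px(d,p)[0]-[280,140])*6).round(0)
print("hinge",c(W([0,0],-.02)),"leverend",c(W([-74*np.cos(a),74*np.sin(a)])),"pin",c(W(grip(a,f,(0,0)),-.007)),"nose",c(W(grip(a,f,(90,-3)),-.007)),"keeper ends",c(W([62,-9.5],-.014)),c(W([62,-9.5],.014)))
P=cloud(d)
m=(abs(P[...,1])<.025)&(P[...,0]>.5)&(P[...,0]<.535)&(P[...,2]>.115)
print((P[m].mean(0)*1000).round(),(P[m].max(0)*1000).round(),(P[m].min(0)*1000).round())
m=(abs(P[...,1]-.0)<.010)&(P[...,0]>.545)&(P[...,0]<.605)&(P[...,2]>.085)&(P[...,2]<.125)&(d["image"].max(-1)>80)
Q=P[m]*1000; o=np.argsort(Q[:,0]); print(len(Q)); 
for q in Q[o][::6]: print(q.round(0))
E
```

```text
hinge [267. 350.] leverend [236. 199.] pin [251. 291.] nose [425. 246.] keeper ends [380. 329.] [355. 298.]
[508.  -1. 287.] [518.  16. 549.] [500. -13. 117.]
94
[545.  -4.  98.]
[550.  -1. 101.]
[552.   5. 101.]
[557.  -6. 103.]
[562.   6. 101.]
[565.  -1. 101.]
[570.  -4. 102.]
[574.   4. 102.]
[575.  -5. 124.]
[577.  -8. 122.]
[578.   1. 113.]
[579.  -3. 109.]
[583.  -2. 107.]
[589.  -2. 105.]
[596.  -6. 113.]
[601.  -9. 117.]
```

```bash
python3 - <<'E' 2>/dev/null
from h import *
for a0,f0 in((1.05,.57),(1.0,.57),(.95,.57),(1.0,.6),(.95,.62),(.95,.52)):
    print(a0,f0,inv(grip(a0,f0)+[30.1,-23.4],1.4,.1).round(3))
d=load("side0");H=np.array([.531,.0006,.073])
def W(g,y=0): return H+np.array([g[0]/1000,y,g[1]/1000])
c=lambda p:((px(d,p)[0]-[255,125])*4).round(0)
for a in (.9,1.0,1.1): print(a,"lever end corners",[c(W([-74*np.cos(a),74*np.sin(a)],y)) for y in(-.013,.013)])
for a,f in((1.05,.57),(1,.57),(.95,.57),(.95,.62)): print("nose",c(W(grip(a,f,(90,3)),0)),"grip ends",c(W(grip(a,f),-.009)),c(W(grip(a,f),.009)))
cv2.imwrite("pics/s0c.png",cv2.resize(d["image"][155:215,285:375],None,fx=8,fy=8,interpolation=cv2.INTER_CUBIC))
E
```

```text
1.05 0.57 [1.485 0.041]
1.0 0.57 [1.434 0.032]
0.95 0.57 [1.385 0.024]
1.0 0.6 [1.396 0.055]
0.95 0.62 [1.32  0.062]
0.95 0.52 [ 1.448 -0.015]
0.9 lever end corners [array([212., 234.]), array([198., 214.])]
1.0 lever end corners [array([220., 227.]), array([206., 207.])]
1.1 lever end corners [array([229., 220.]), array([215., 200.])]
nose [348. 172.] grip ends [308. 191.] [298. 178.]
nose [347. 173.] grip ends [307. 192.] [296. 179.]
nose [345. 174.] grip ends [305. 193.] [295. 180.]
nose [342. 170.] grip ends [302. 192.] [291. 179.]
```

View pics/s0c.png

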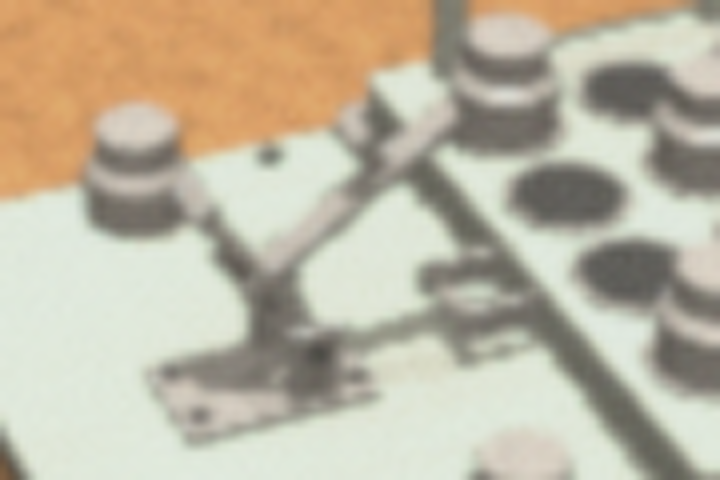

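```bash
python3 -m crank '[[0.01,0.0045,0.0005,0.003,0],[0.01,0.0045,0.0005,0.003,0],[0.01,0.0045,0,0.002,0],[0.01,0.0045,0,0.002,0],[0.01,0,0,0,0]]'; python3 -m crank '[[0.01,0.0025,0,0.001,0],[0.01,0,0,0,0]]'; python3 - <<'E' 2>/dev/null
from h import *
plan()
from station import snapshot
for n,(r0,r1,c0,c1) in (("side",(140,220,280,380)),):
    d=snapshot(n); np.savez(n+"7.npz",**{k:np.array(v) for k,v in d.items()})
    cv2.imwrite(f"pics/{n}7.png",cv2.resize(d["image"][r0:r1,c0:c1],None,fx=6,fy=6,interpolation=cv2.INTER_CUBIC))
E
```

```text
t: 6.15
tcp_pos: [0.6014, 0.0029, 0.0727]
tool_rot: [-0.0, 0.707, -0.0, 0.707]
force: [-0.4, 0.7, 1.0]
finger_gap: 0.182
t: 6.35
tcp_pos: [0.602, 0.003, 0.0707]
tool_rot: [-0.0, 0.707, -0.0, 0.707]
force: [-1.4, -0.8, 1.4]
finger_gap: 0.182
t 6.35 tcp [0.602  0.003  0.0707] F [-1.36 -0.8   1.39] gap 15.6 mm
x [ 5.e-04 -6.e-04 -1.e+00] jaw [-2.e-04  1.e+00 -6.e-04] z [1.e+00 2.e-04 5.e-04] jaw angle 1.571
```

View pics/side7.png

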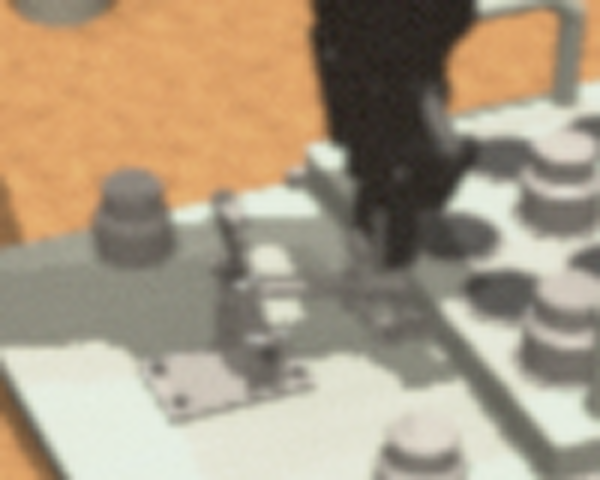

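```bash
for i in 1 2; do :; done; python3 -m crank '[[0.01,0.0015,-0.0005,0.0005,0],[0.01,0.0015,0,0.0005,0],[0.01,0,0,0,0]]' | egrep 'tcp|force'; python3 -m crank '[[0.01,0.0015,0,0,0],[0.01,0,0,0,0]]'| egrep 'tcp|force'
```

```text
tcp_pos: [0.6028, 0.0028, 0.0678]
force: [-1.5, -1.2, 2.0]
tcp_pos: [0.6029, 0.0028, 0.0663]
force: [-0.9, -0.9, 1.5]
```

```bash
python3 -m crank '[[0.01,0.001,0,0,0],[0.01,0,0,0,0]]'| egrep 'tcp|force'
```

```text
tcp_pos: [0.6029, 0.0028, 0.0654]
force: [-0.9, -0.2, 1.8]
```

```bash
python3 -m crank '[[0.01,0.001,0,0,0],[0.01,0,0,0,0]]'| egrep 'tcp|force'; python3 -m crank '[[0.01,0.001,0,0,0],[0.01,0,0,0,0]]'| egrep 'tcp|force'
```

```text
tcp_pos: [0.6029, 0.0028, 0.0644]
force: [-0.5, -0.8, 1.8]
tcp_pos: [0.6033, 0.0029, 0.0634]
force: [0.8, -0.7, 2.0]
```

```bash
python3 -m crank '[[0.01,0.001,0,0,0],[0.01,0,0,0,0]]'| egrep 'tcp|force'
```

```text
tcp_pos: [0.6032, 0.0029, 0.0624]
force: [0.5, -0.1, 1.3]
```

```bash
python3 -m crank '[[0.01,0.001,0,0,0],[0.01,0,0,0,0]]'| egrep 'tcp|force'; python3 - <<'E' 2>/dev/null
from h import *
from station import snapshot
for n,(r0,r1,c0,c1) in (("side",(140,220,280,380)),):
    d=snapshot(n); np.savez(n+"8.npz",**{k:np.array(v) for k,v in d.items()})
    cv2.imwrite(f"pics/{n}8.png",cv2.resize(d["image"][r0:r1,c0:c1],None,fx=6,fy=6,interpolation=cv2.INTER_CUBIC))
for a0,f0 in((1.05,.57),(1.0,.57),(.95,.57)): print(inv(grip(a0,f0)+[42.1,-53.3],1.6,-.4))
E
```

```text
tcp_pos: [0.6032, 0.0028, 0.0615]
force: [1.7, -0.3, 2.4]
[ 1.80400408 -0.42990939]
[ 1.76434789 -0.44412477]
[ 1.72689738 -0.4584562 ]
```

View pics/side8.png

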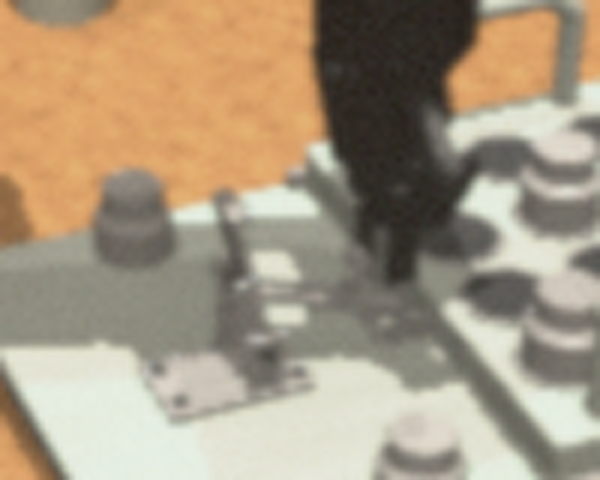

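```bash
python3 -m crank '[[0.01,0.001,0,0,0],[0.01,0,0,0,0]]'| egrep 'tcp|force'
```

```text
tcp_pos: [0.6032, 0.0029, 0.0609]
force: [0.7, 0.4, 5.2]
```

```bash
python3 -m crank '[[0.01,0.001,0,0,0],[0.01,0,0,0,0]]'| egrep 'tcp|force'
```

```text
tcp_pos: [0.6032, 0.0028, 0.0607]
force: [0.4, 0.3, 9.4]
```

```bash
python3 -m crank '[[0.01,0.001,0,0,0],[0.01,0,0,0,0]]'| egrep 'tcp|force'
```

```text
tcp_pos: [0.6033, 0.0028, 0.0606]
force: [-1.1, 0.8, 13.4]
```

```bash
python3 -m crank '[[0.01,-0.0025,0,0,0],[0.01,0,0,0,0]]'| egrep 'tcp|force'; python3 - <<'E'
from h import *
from scipy.optimize import brentq
K=np.array([62,-9.5])
def on(a,K):
    def h(f):
        v=K-grip(a,f,(0,0)); return -v[0]*np.sin(f)+v[1]*np.cos(f)+7
    return brentq(h,-.9,0)
for a in np.arange(1.75,.85,-.1):
    f=on(a,K); v=K-grip(a,f,(0,0)); print(round(a,2),round(f,3),grip(a,f).round(2),"claw x of keeper",(v[0]*np.cos(f)+v[1]*np.sin(f)).round(1))
E
```

```text
tcp_pos: [0.6028, 0.0029, 0.0613]
force: [1.4, -0.6, 2.2]
1.75 -0.445 [67.4  17.83] claw x of keeper 66.9
1.65 -0.433 [64.91 18.9 ] claw x of keeper 69.3
1.55 -0.419 [62.41 19.87] claw x of keeper 71.6
1.45 -0.402 [59.91 20.73] claw x of keeper 73.8
1.35 -0.384 [57.43 21.46] claw x of keeper 75.8
1.25 -0.363 [54.99 22.05] claw x of keeper 77.8
1.15 -0.341 [52.61 22.49] claw x of keeper 79.6
1.05 -0.318 [50.31 22.78] claw x of keeper 81.2
0.95 -0.294 [48.1  22.92] claw x of keeper 82.7
```

```bash
python3 -m crank '[[0.01,-0.0008,0,-0.002,0],[0.01,-0.0008,0,-0.002,0],[0.01,0,0,0,0]]'| egrep 'tcp|force';python3 -m crank '[[0.01,-0.0008,0,-0.002,0],[0.01,0,0,0,0]]'| egrep 'tcp|force'
```

```text
tcp_pos: [0.5985, 0.0029, 0.0624]
force: [1.6, 1.4, 2.4]
tcp_pos: [0.5963, 0.0029, 0.0632]
force: [1.4, 0.4, 1.3]
```

```bash
python3 -m crank '[[0.01,-0.0007,0,-0.002,0],[0.01,0,0,0,0]]'| egrep 'tcp|force'
```

```text
tcp_pos: [0.5953, 0.0029, 0.0635]
force: [4.8, 1.1, -3.8]
```

```bash
python3 -m crank '[[0.01,0.0008,0,-0.0003,0],[0.01,0,0,0,0]]'| egrep 'tcp|force'; python3 - <<'E' 2>/dev/null
from h import *
from station import snapshot
for n,(r0,r1,c0,c1) in (("side",(140,220,280,380)),):
    d=snapshot(n); np.savez(n+"9.npz",**{k:np.array(v) for k,v in d.items()})
    cv2.imwrite(f"pics/{n}9.png",cv2.resize(d["image"][r0:r1,c0:c1],None,fx=6,fy=6,interpolation=cv2.INTER_CUBIC))
E
```

```text
tcp_pos: [0.5953, 0.0029, 0.0634]
force: [5.3, 1.1, -1.5]
```

View pics/side9.png

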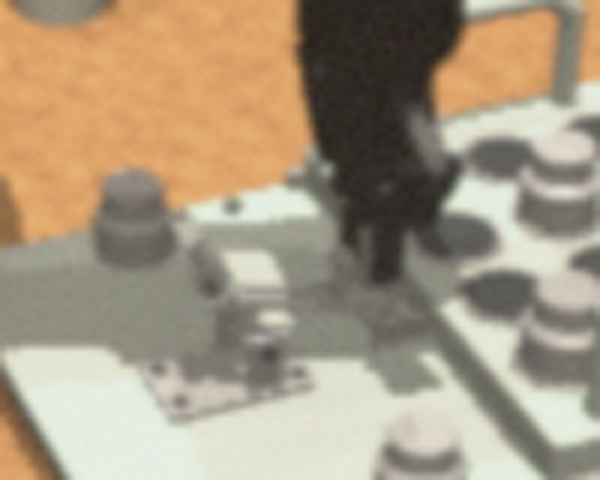

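```bash
python3 -m crank '[[0.01,0,0,-0.0005,0],[0.01,0,0,0,0]]'| egrep 'tcp|force'
```

```text
tcp_pos: [0.5951, 0.0028, 0.0634]
force: [5.0, 1.1, -1.3]
```

```bash
python3 -m crank '[[0.01,0,0,-0.0005,0],[0.01,0,0,0,0]]'| egrep 'tcp|force'
```

```text
tcp_pos: [0.595, 0.0029, 0.0634]
force: [6.2, 1.3, -1.8]
```

```bash
python3 -m crank '[[0.01,0,0,-0.0008,0],[0.01,0,0,0,0]]'| egrep 'tcp|force'
```

```text
tcp_pos: [0.5947, 0.0028, 0.0634]
force: [7.1, 1.9, -2.9]
```

```bash
python3 -m crank '[[0.01,0,0,-0.0008,0],[0.01,0,0,0,0]]'| egrep 'tcp|force'
```

```text
tcp_pos: [0.5944, 0.0028, 0.0635]
force: [8.5, 1.6, -2.8]
```

```bash
python3 -m crank '[[0.01,0,0,-0.0008,0],[0.01,0,0,0,0]]'| egrep 'tcp|force'
```

```text
tcp_pos: [0.5941, 0.0028, 0.0635]
force: [7.5, 1.2, -4.4]
```

```bash
python3 -m crank '[[0.01,0,0,-0.0006,0],[0.01,0,0,0,0]]'| egrep 'tcp|force'
```

```text
tcp_pos: [0.5939, 0.0028, 0.0635]
force: [9.5, 2.3, -5.0]
```

```bash
python3 -m crank '[[0.01,0.0008,0,0,0],[0.01,0,0,0,0]]'| egrep 'tcp|force'; python3 - <<'E' 2>/dev/null
from h import *
from station import snapshot
from station import manip
print(manip.sense()["force"])
for n,(r0,r1,c0,c1) in (("side",(140,220,280,380)),):
    d=snapshot(n); np.savez(n+"10.npz",**{k:np.array(v) for k,v in d.items()})
    cv2.imwrite(f"pics/{n}10.png",cv2.resize(d["image"][r0:r1,c0:c1],None,fx=6,fy=6,interpolation=cv2.INTER_CUBIC))
    a=load("side0")
    # pallet shift by phase correlation on far part of pallet
    for (u0,u1,v0,v1) in ((375,430,165,215),(385,432,160,212)):
        A=a["image"][v0:v1,u0:u1].mean(-1);B=d["image"][v0:v1,u0:u1].mean(-1)
        print(cv2.phaseCorrelate(A,B,cv2.createHanningWindow((u1-u0,v1-v0),cv2.CV_64F)))
    A=load("side8")["image"]
    for (u0,u1,v0,v1) in ((375,430,165,215),(385,432,160,212)):
        print(cv2.phaseCorrelate(A[v0:v1,u0:u1].mean(-1),d["image"][v0:v1,u0:u1].mean(-1),cv2.createHanningWindow((u1-u0,v1-v0),cv2.CV_64F)))
    print(px(d,[[.7,-.06,.075],[.699,-.06,.075]]))
E
```

```text
tcp_pos: [0.594, 0.0028, 0.0633]
force: [8.2, 2.2, -0.1]
[ 8.1558859   2.21877039 -0.09556997]
((-0.3423943747799889, 0.19269627314216464), 0.9674815361655548)
((-0.30021404279505504, 0.33084125650651686), 0.9996971643834436)
((-0.3683480230968925, 0.1235058520121406), 0.9897574813771755)
((-0.33463114992983733, 0.3053390756864225), 0.9927248833338901)
[[384.50928035 191.87807807]
 [384.2036325  191.95698649]]
```

View pics/side10.png

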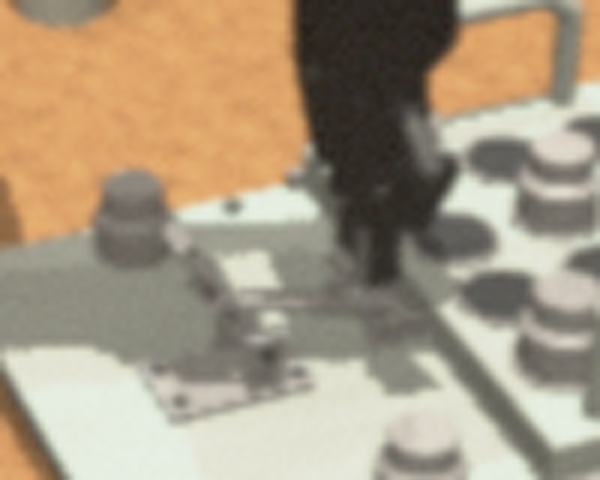

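```bash
python3 -m crank '[[0.01,0.0001,0,-0.0006,0],[0.01,0,0,0,0],[0.01,0,0,0,0]]'| egrep 'tcp|force'; python3 - <<'E' 2>/dev/null
from h import *
from station import snapshot
for k in range(2):
    d=snapshot("side")["image"]
    for n in ("side0","side8","side3"):
      A=load(n)["image"]
      for (u0,u1,v0,v1) in ((375,430,165,215),(385,432,160,212)):
        print(n,cv2.phaseCorrelate(A[v0:v1,u0:u1].mean(-1),d[v0:v1,u0:u1].mean(-1),cv2.createHanningWindow((u1-u0,v1-v0),cv2.CV_64F)))
E
```

```text
tcp_pos: [0.5939, 0.0028, 0.0634]
force: [9.1, 1.9, -0.3]
side0 ((-0.44844275380053134, 0.185473866211467), 0.9594986167299597)
side0 ((-0.3883709305215426, 0.2799766391830367), 0.9947149133713692)
side8 ((-0.5386807853650346, 0.08738494032791166), 0.9904557478324102)
side8 ((-0.498210961512612, 0.17989456797894832), 0.9977183952408919)
side3 ((-0.46614324273605945, 0.10696921499545198), 1.02608219723882)
side3 ((-0.4238703044854546, 0.2153813669368958), 1.0141389947489312)
side0 ((-0.3500614200267371, 0.10437851496776673), 0.9902341528172175)
side0 ((-0.4236130625305492, 0.23970732037533438), 1.0090343642327835)
side8 ((-0.4696195510436638, 0.1321327940529784), 1.0002513377491205)
side8 ((-0.4494457917079764, 0.2751123440302834), 0.9753823067851711)
side3 ((-0.44565832447420206, 0.018024870917059843), 1.0301071622642495)
side3 ((-0.4916435731242359, 0.15635838723703088), 1.0008170672452608)
```

```bash
python3 -m crank '[[0.04,0,0,0,0],[0.04,0,0,0,0],[0.04,0,0,0,0],[0.04,-0.02,0,0,0],[0.04,-0.03,0,0,0]]'| egrep 'tcp|force|gap'; python3 -m crank '[[0.0,-0.04,0,0,0],[0.0,0,0,0,0]]'| egrep 'tcp|force|gap'; python3 - <<'E' 2>/dev/null
from h import *
from station import snapshot
d=snapshot("side"); np.savez("side11.npz",**{k:np.array(v) for k,v in d.items()})
cv2.imwrite("pics/side11.png",cv2.resize(d["image"][110:220,280:400],None,fx=5,fy=5,interpolation=cv2.INTER_CUBIC))
A=load("side0")["image"];d=d["image"]
for (u0,u1,v0,v1) in ((375,430,165,215),(385,432,160,212)):
        print(cv2.phaseCorrelate(A[v0:v1,u0:u1].mean(-1),d[v0:v1,u0:u1].mean(-1),cv2.createHanningWindow((u1-u0,v1-v0),cv2.CV_64F)))
E
```

```text
tcp_pos: [0.5866, 0.0032, 0.1105]
force: [0.8, 0.7, 0.3]
finger_gap: 0.467
tcp_pos: [0.5925, 0.0023, 0.1571]
force: [0.9, 0.1, 0.2]
finger_gap: 0.146
((-0.18858088494908998, 0.055901361752496825), 1.0202907688242857)
((-0.14874146881006922, 0.1730000482760765), 1.0137150558793286)
```

View pics/side11.png

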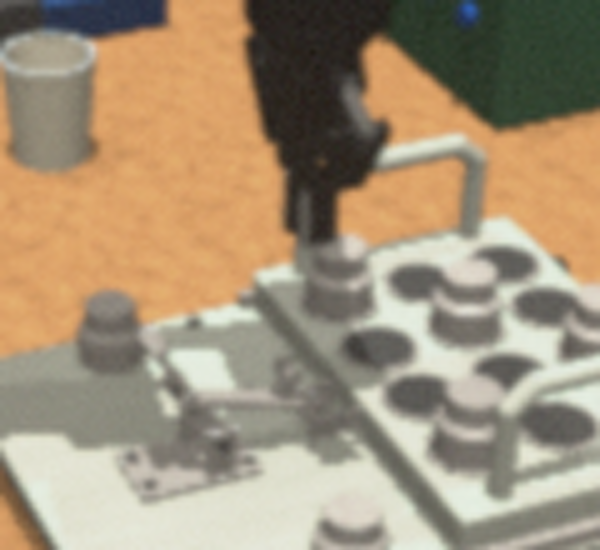

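```bash
python3 -m crank '[[0.0,0,0,-0.025,0],[0.0,0,0,-0.025,0],[0.0,0.015,0,0,0],[0.0,0.015,0,0,0],[0.0,0,0,0,0]]'| egrep 'tcp|force|gap'; python3 -m crank '[[0.0,0,0,0,0],[0.0,0,0,0,0]]'| egrep 'tcp|force|gap'; python3 - <<'E' 2>/dev/null
from h import *
from station import snapshot
plan()
d=snapshot("side"); np.savez("side12.npz",**{k:np.array(v) for k,v in d.items()})
cv2.imwrite("pics/side12.png",cv2.resize(d["image"][140:220,280:380],None,fx=6,fy=6,interpolation=cv2.INTER_CUBIC))
P=cloud(d); im=d["image"].max(-1)
for y in range(155,182):
    r=[(u,*(P[y,u]*1000).round(0).tolist(),int(im[y,u])) for u in range(312,334) if P[y,u,1]<.01 and P[y,u,1]>-.03 and P[y,u,2]>.11 and im[y,u]<100]
    if r: print(y,r[0],r[-1])
E
```

```text
tcp_pos: [0.5363, 0.0033, 0.1195]
force: [-0.9, 0.6, -0.1]
finger_gap: -0.0
tcp_pos: [0.5398, 0.0028, 0.1223]
force: [0.6, 0.0, 0.7]
finger_gap: -0.003
t 13.0 tcp [0.5398 0.0028 0.1223] F [0.63 0.   0.68] gap -0.2 mm
x [-4.e-04 -0.e+00 -1.e+00] jaw [-3.e-04  1.e+00 -0.e+00] z [ 1.e+00  3.e-04 -4.e-04] jaw angle 1.5711
155 (319, 526.0, 8.0, 199.0, 56) (325, 543.0, 7.0, 195.0, 48)
156 (320, 529.0, 8.0, 195.0, 46) (325, 544.0, 9.0, 191.0, 48)
157 (319, 525.0, 8.0, 193.0, 70) (324, 536.0, -1.0, 195.0, 48)
158 (319, 526.0, 9.0, 189.0, 84) (324, 526.0, -25.0, 207.0, 49)
159 (321, 525.0, -7.0, 195.0, 51) (324, 525.0, -26.0, 205.0, 50)
160 (321, 526.0, -5.0, 191.0, 56) (332, 547.0, -29.0, 199.0, 61)
161 (321, 527.0, -2.0, 185.0, 63) (331, 544.0, -30.0, 197.0, 97)
162 (321, 527.0, -2.0, 182.0, 72) (328, 536.0, -28.0, 195.0, 94)
163 (321, 528.0, -1.0, 178.0, 85) (327, 541.0, -10.0, 181.0, 67)
164 (321, 526.0, -4.0, 178.0, 89) (327, 542.0, -9.0, 177.0, 74)
165 (321, 528.0, -1.0, 173.0, 92) (327, 542.0, -9.0, 173.0, 75)
166 (321, 527.0, -4.0, 171.0, 89) (327, 541.0, -11.0, 172.0, 78)
167 (321, 526.0, -5.0, 169.0, 92) (326, 540.0, -8.0, 167.0, 54)
168 (321, 527.0, -2.0, 163.0, 90) (327, 541.0, -11.0, 165.0, 75)
169 (321, 527.0, -2.0, 160.0, 90) (327, 541.0, -10.0, 162.0, 67)
170 (321, 526.0, -5.0, 159.0, 92) (328, 545.0, -10.0, 158.0, 93)
171 (322, 531.0, -1.0, 153.0, 89) (327, 542.0, -9.0, 155.0, 92)
172 (323, 532.0, -5.0, 151.0, 97) (324, 534.0, -8.0, 153.0, 98)
```

View pics/side12.png

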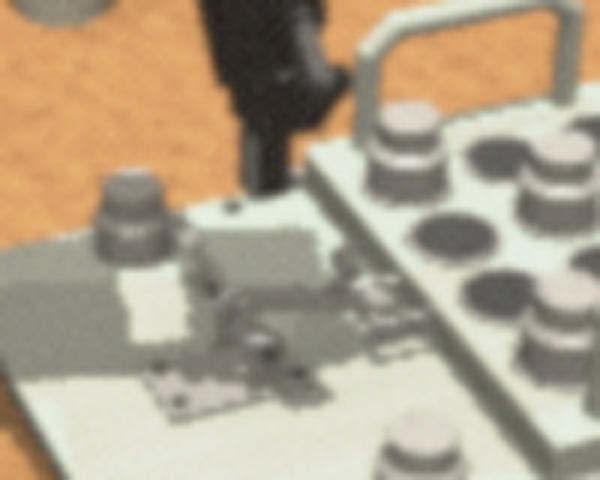

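```bash
python3 - <<'E'
from h import *
for a in np.arange(1.1,-.01,-.1):
    r=57;B=np.array([-r*np.cos(a)+7*np.sin(a), r*np.sin(a)+7*np.cos(a)]); 
    if a<1.09: print(round(a,2),"TCP x,z",(.531+B[0]/1000+.0135).round(4),(.073+B[1]/1000-.026).round(4),"d",(B-p).round(1))
    p=B
E
python3 -m crank '[[0.0,0.012,0,0,0],[0.0,0.011,0,0,0],[0.0,0,0,0,0],[0.0,0,0,-0.005,0],[0.0,0,0,-0.003,0]]'| egrep 'tcp|force|gap'
```

```text
1.0 TCP x,z 0.5196 0.0987 d [-5.3 -2.2]
0.9 TCP x,z 0.5146 0.096 d [-5.  -2.7]
0.8 TCP x,z 0.5098 0.0928 d [-4.7 -3.2]
0.7 TCP x,z 0.5054 0.0891 d [-4.4 -3.7]
0.6 TCP x,z 0.5014 0.085 d [-4.  -4.1]
0.5 TCP x,z 0.4978 0.0805 d [-3.6 -4.5]
0.4 TCP x,z 0.4947 0.0756 d [-3.1 -4.8]
0.3 TCP x,z 0.4921 0.0705 d [-2.6 -5.1]
0.2 TCP x,z 0.49 0.0652 d [-2.1 -5.3]
0.1 TCP x,z 0.4885 0.0597 d [-1.5 -5.5]
-0.0 TCP x,z 0.4875 0.054 d [-1.  -5.7]
tcp_pos: [0.5311, 0.0029, 0.0992]
force: [0.7, -0.3, -0.2]
finger_gap: 0.001
```

```bash
python3 -m crank '[[0.0,0,0,-0.003,0],[0.0,0,0,-0.003,0],[0.0,0,0,0,0]]'| egrep 'tcp|force'; python3 -m crank '[[0.0,0,0,-0.003,0],[0.0,0,0,0,0]]'| egrep 'tcp|force'; python3 -m crank '[[0.0,0.0005,0,-0.003,0],[0.0,0,0,0,0]]'| egrep 'tcp|force'
```

```text
tcp_pos: [0.5253, 0.0029, 0.0995]
force: [0.0, 0.9, -0.3]
tcp_pos: [0.5224, 0.0029, 0.0994]
force: [-0.3, 0.0, -0.5]
tcp_pos: [0.5192, 0.0029, 0.0987]
force: [0.0, 0.4, 0.3]
```

```bash
python3 -m crank '[[0.0,0.001,0,-0.002,0],[0.0,0,0,0,0]]'| egrep 'tcp|force'; python3 -m crank '[[0.0,0.001,0,-0.002,0],[0.0,0,0,0,0]]'| egrep 'tcp|force'; python3 -m crank '[[0.0,0.001,0,-0.002,0],[0.0,0,0,0,0]]'| egrep 'tcp|force'; python3 - <<'E' 2>/dev/null
from h import *
from station import snapshot
d=snapshot("side"); np.savez("side13.npz",**{k:np.array(v) for k,v in d.items()})
cv2.imwrite("pics/side13.png",cv2.resize(d["image"][140:220,280:380],None,fx=6,fy=6,interpolation=cv2.INTER_CUBIC))
E
```

```text
tcp_pos: [0.5179, 0.0028, 0.0978]
force: [1.3, -0.3, 0.7]
tcp_pos: [0.5168, 0.0028, 0.0971]
force: [1.7, 0.6, 1.1]
tcp_pos: [0.5148, 0.0027, 0.0961]
force: [3.8, 1.3, 1.2]
```

View pics/side13.png

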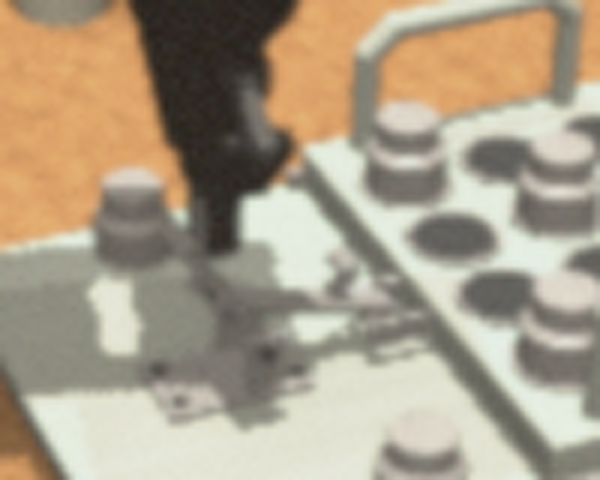

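```bash
python3 -m crank '[[0.0,0.0016,0,-0.0024,0],[0.0,0.0016,0,-0.0024,0],[0,0,0,0,0]]'| egrep 'tcp|force'; python3 -m crank '[[0.0,0.0018,0,-0.0022,0],[0.0,0.0018,0,-0.0022,0],[0,0,0,0,0]]'| egrep 'tcp|force'; python3 - <<'E' 2>/dev/null
from h import *
from station import snapshot
d=snapshot("side"); np.savez("side14.npz",**{k:np.array(v) for k,v in d.items()})
cv2.imwrite("pics/side14.png",cv2.resize(d["image"][140:220,280:380],None,fx=6,fy=6,interpolation=cv2.INTER_CUBIC))
A=load("side0")["image"];d=d["image"]
for (u0,u1,v0,v1) in ((375,430,165,215),(385,432,160,212)):
        print(cv2.phaseCorrelate(A[v0:v1,u0:u1].mean(-1),d[v0:v1,u0:u1].mean(-1),cv2.createHanningWindow((u1-u0,v1-v0),cv2.CV_64F)))
E
```

```text
tcp_pos: [0.5094, 0.0028, 0.0925]
force: [4.3, 0.8, 1.1]
tcp_pos: [0.5048, 0.0028, 0.0888]
force: [4.8, 1.1, 2.0]
((-0.9146997112016813, 0.3265010870268412), 1.0042923176971759)
((-0.9682016275980274, 0.5190582203952374), 0.8834122493159106)
```

View pics/side14.png

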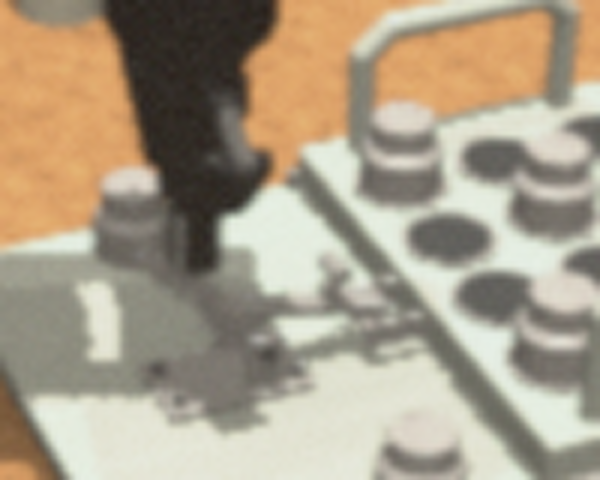

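```bash
python3 -m crank '[[0.0,0.002,0,-0.002,0],[0.0,0.0022,0,-0.002,0],[0,0,0,0,0]]'| egrep 'tcp|force'; python3 -m crank '[[0.0,0.0023,0,-0.0018,0],[0.0,0.0023,0,-0.0018,0],[0,0,0,0,0]]'| egrep 'tcp|force'; python3 -m crank '[[0.0,0.0024,0,-0.0015,0],[0.0,0.0025,0,-0.0015,0],[0,0,0,0,0]]'| egrep 'tcp|force'
```

```text
tcp_pos: [0.5004, 0.0028, 0.0844]
force: [4.6, 1.2, 2.2]
tcp_pos: [0.4963, 0.0028, 0.0797]
force: [4.3, 0.3, 2.1]
tcp_pos: [0.4928, 0.0029, 0.0747]
force: [2.9, -0.3, 1.3]
```

```bash
python3 - <<'E' 2>/dev/null
from h import *
from station import snapshot
d=snapshot("side"); np.savez("side15.npz",**{k:np.array(v) for k,v in d.items()})
cv2.imwrite("pics/side15.png",cv2.resize(d["image"][140:220,280:380],None,fx=6,fy=6,interpolation=cv2.INTER_CUBIC))
A=load("side0")["image"];d=d["image"]
for (u0,u1,v0,v1) in ((375,430,165,215),(385,432,160,212)):
        print(cv2.phaseCorrelate(A[v0:v1,u0:u1].mean(-1),d[v0:v1,u0:u1].mean(-1),cv2.createHanningWindow((u1-u0,v1-v0),cv2.CV_64F)))
E
```

```text
((-1.4700000101498745, 0.47496471656468486), 1.0873049739775364)
((-1.4013891081507062, 0.6166159425309736), 0.9887681969267791)
```

View pics/side15.png

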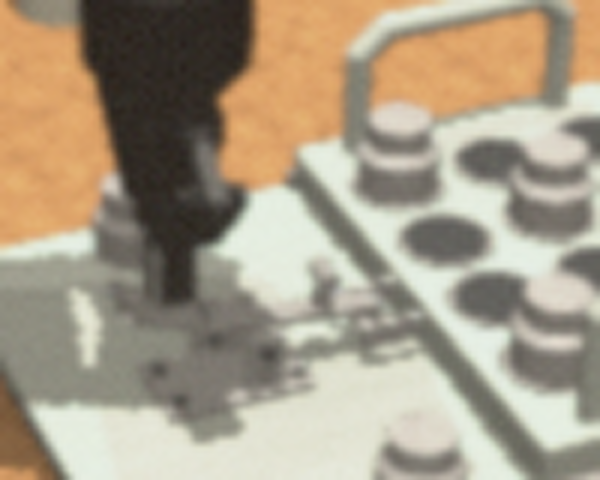

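```bash
python3 -m crank '[[0.0,0.0025,0,-0.0012,0],[0.0,0.0025,0,-0.0012,0],[0,0,0,0,0]]'| egrep 'tcp|force'; python3 -m crank '[[0.0,0.0025,0,-0.001,0],[0.0,0.0015,0,-0.0005,0],[0,0,0,0,0]]'| egrep 'tcp|force'
```

```text
tcp_pos: [0.4901, 0.003, 0.0697]
force: [1.3, -0.4, 0.7]
tcp_pos: [0.4889, 0.0031, 0.0658]
force: [-0.9, 0.3, 0.4]
```

```bash
python3 -m crank '[[0.0,0.002,0,-0.0005,0],[0,0,0,0,0]]'| egrep 'tcp|force'; python3 -m crank '[[0.0,0.002,0,-0.0005,0],[0,0,0,0,0]]'| egrep 'tcp|force'
```

```text
tcp_pos: [0.4889, 0.0031, 0.0639]
force: [-0.5, 0.6, -1.0]
tcp_pos: [0.4889, 0.0029, 0.062]
force: [-0.8, -0.5, 0.8]
```

```bash
python3 - <<'E' 2>/dev/null
from h import *
from station import snapshot
d=snapshot("side"); np.savez("side16.npz",**{k:np.array(v) for k,v in d.items()})
cv2.imwrite("pics/side16.png",cv2.resize(d["image"][140:220,270:370],None,fx=6,fy=6,interpolation=cv2.INTER_CUBIC))
A=load("side0")["image"];d=d["image"]
for (u0,u1,v0,v1) in ((375,430,165,215),(385,432,160,212)):
        print(cv2.phaseCorrelate(A[v0:v1,u0:u1].mean(-1),d[v0:v1,u0:u1].mean(-1),cv2.createHanningWindow((u1-u0,v1-v0),cv2.CV_64F)))
E
```

```text
((-1.5378122670068137, 0.44343476859561193), 1.0961039768411909)
((-1.450208237418348, 0.630459691594659), 1.0046906717191182)
```

View pics/side16.png

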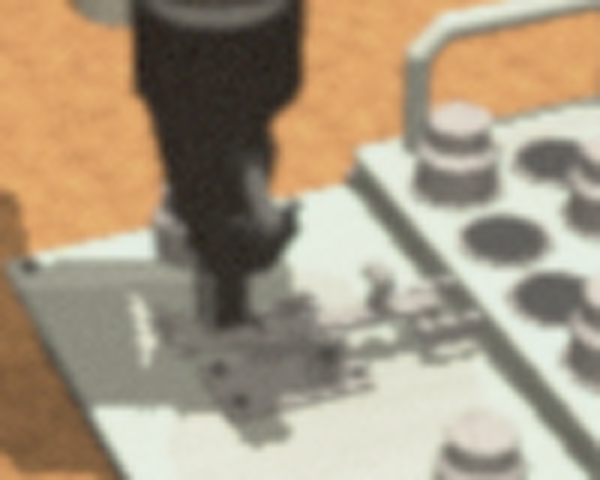

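```bash
python3 -m crank '[[0.0,0.002,0,0,0],[0.0,0.002,0,0,0],[0,0,0,0,0]]'| egrep 'tcp|force'; python3 -m crank '[[0.0,0.001,0,0,0],[0.0,0.001,0,0,0],[0,0,0,0,0]]'| egrep 'tcp|force'
```

```text
tcp_pos: [0.489, 0.0029, 0.058]
force: [0.5, -0.9, 0.5]
tcp_pos: [0.4891, 0.0028, 0.0562]
force: [-0.0, 0.8, -0.0]
```

```bash
python3 -m crank '[[0.0,0.001,0,0,0],[0.0,0.001,0,0,0],[0,0,0,0,0]]'| egrep 'tcp|force'
```

```text
tcp_pos: [0.4892, 0.0028, 0.0545]
force: [-0.1, 0.2, 1.8]
```

```bash
python3 -m crank '[[0.0,0.001,0,0,0],[0,0,0,0,0]]'| egrep 'tcp|force'; python3 -m crank '[[0.0,0.001,0,0,0],[0,0,0,0,0]]'| egrep 'tcp|force'; python3 -m crank '[[0.0,0.001,0,0,0],[0,0,0,0,0]]'| egrep 'tcp|force'
```

```text
tcp_pos: [0.4892, 0.0028, 0.0543]
force: [-1.6, -0.3, 9.3]
tcp_pos: [0.4892, 0.0028, 0.0542]
force: [-4.0, -0.2, 18.2]
tcp_pos: [0.4892, 0.0028, 0.054]
force: [-4.8, 0.3, 25.5]
```

```bash
python3 -m crank '[[0.0,-0.004,0,0,0],[0,-0.01,0,0,0],[0,-0.03,0,0,0],[0,-0.04,0,0,0],[0,-0.04,0,0,0]]'| egrep 'tcp|force'; python3 -m crank '[[0.0,0,0.05,0,0],[0,0,0.05,0,0],[0,0,0.05,0,0],[0,0,0.05,0,0],[0,0,0.05,0,0]]'| egrep 'tcp|force';python3 -m crank '[[0,0,0,0,0],[0,0,0,0,0],[0,0,0,0,0],[0,0,0,0,0]]'| egrep 'tcp|force|t:'; python3 - <<'E' 2>/dev/null
from h import *
from station import snapshot
d=snapshot("side"); np.savez("side17.npz",**{k:np.array(v) for k,v in d.items()})
t=snapshot("top"); np.savez("top17.npz",**{k:np.array(v) for k,v in t.items()})
cv2.imwrite("pics/side17.png",cv2.resize(d["image"][140:240,270:400],None,fx=6,fy=6,interpolation=cv2.INTER_CUBIC))
cv2.imwrite("pics/top17.png",t["image"])
P=cloud(d);T=cloud(t)
for Q in (P,T):
    m=(abs(Q[...,1])<.009)&(Q[...,0]>.462)&(Q[...,0]<.497)&(Q[...,2]>.06)&(Q[...,2]<.12)
    print(m.sum(),(Q[m]*1000).mean(0).round(1),np.polyfit(Q[m][:,0],Q[m][:,2],1).round(3))
A=load("side0")["image"];d=d["image"]
for (u0,u1,v0,v1) in ((375,430,165,215),(385,432,160,212)):
        print(cv2.phaseCorrelate(A[v0:v1,u0:u1].mean(-1),d[v0:v1,u0:u1].mean(-1),cv2.createHanningWindow((u1-u0,v1-v0),cv2.CV_64F)))
E
```

```text
tcp_pos: [0.4885, 0.003, 0.1763]
force: [0.5, -0.2, -0.3]
tcp_pos: [0.4886, 0.2548, 0.1755]
force: [0.7, -1.4, -1.6]
t: 20.45
tcp_pos: [0.4891, 0.2513, 0.1752]
tool_rot: [0.0, 0.707, -0.001, 0.707]
force: [-0.2, -0.3, -0.6]
57 [479.3  -1.7  78.3] [-0.018  0.087]
78 [479.5   0.   80. ] [-0.138  0.146]
((-1.4864039501314394, 0.35078345026119706), 1.1066253378686013)
((-1.4558570489875073, 0.46346006634161796), 1.0109164756548141)
```

View pics/side17.png

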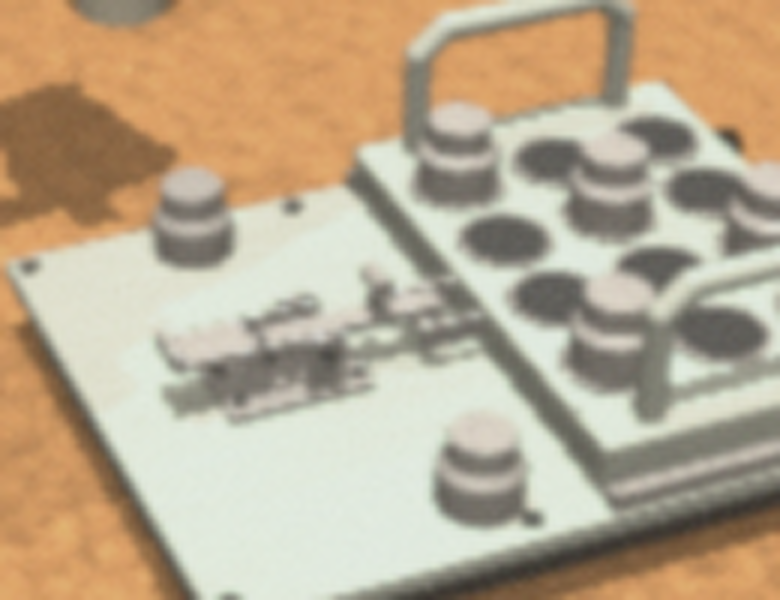

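View pics/top17.png

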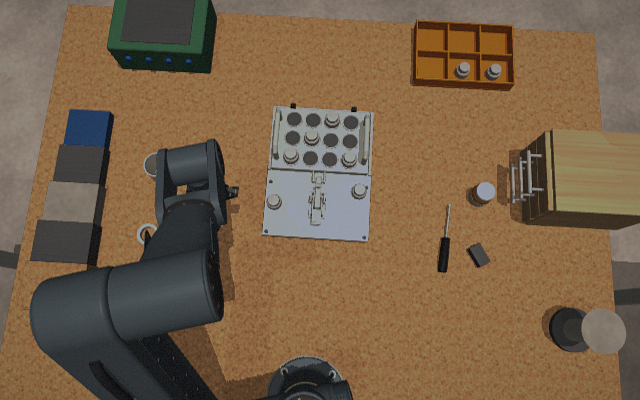

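Side view: the lever lies flat at about (240,345), the claw is hooked over the keeper at (435,300), and the dies stand where they were. The top view (317,200) shows the same, with the other objects undisturbed and the arm clear. I'm handing the job in.

```bash
python3 -c "
from station import manip
print(manip.sign_off())"
```

```text
the job is handed in; nothing more can be done
None
```

The pallet is clamped and the job is handed in; no verdict was reported. I pinched the claw's grip pin, lowered the nose beyond the keeper until I felt the bar land, and drew it back until it bit. Then I let go and pushed the lever over centre with the shut fingers.

**Bite:** the pull at the wrist was about 9 N in the held position, and the images showed the pallet giving by about 1.4 mm. After I let go it stayed hooked.

**Lever:** it went over centre under less than about 6 N at the wrist. I then pressed it against its stop to confirm it was home. That reached about 26 N, and the height matched my prediction for a flat lever.

**Final pictures:** the lever lies flat, the claw is hooked, and the pallet is drawn in by about 4.8 mm. The two dies and the other objects look unmoved by eye; I did not measure them, and the arm partly hides the pot and the spacer in the top view. The robot touches nothing.

**What disagreed or went wrong:**
- **Tip position:** the cameras put the fingertips about 22 to 28 mm above the reported TCP, and about 5 mm nearer the robot in x. My first pinch therefore closed above the pin and held nothing; I corrected from the image, and everything after fitted that correction.
- **Lever angle:** while the claw was held, the images gave a lever angle about 0.2 rad below my link model; where the claw bit agreed with the images.
- **Landing force:** feeling for the keeper briefly went up to 13.4 N, just under the 15 N guideline, and I backed off at once.
- **Flatness check:** the top camera's depth fit on the lever sloped by 0.14, while the side camera's sloped by only 0.02. I trusted the side view and the stop contact.

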